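# Close up the cup rack and tighten its wing screw

### The job

First push the sliding fence of the cup rack along until the two sample cups in the rack stand snug together between the fence and the end stop. Then tighten the rack's wing screw: turn it clockwise, seen from above, by pushing its wings round with a fingertip, stroke after stroke, until it will not turn any further. Do not pinch the wings, do not lift the cups, and leave the other things on the desk where they are.

Things in the scene. Friction and masses are not known exactly. Their poses are not given: they have to be found in the camera images.
- rack: The cup rack, fixed to the desk: an aluminium base plate 325x92x6 mm. Origin on the desk, on the rack's long centre line; x runs along the rack towards the end stop, z up. Along x from the origin: upright end stop (top 64 mm above the desk) with its inner face at +136.5 mm; two low grey side rails (top 27 mm above the desk, inner faces at y = +-31 mm) from -22 to +142 mm; clamp bridge with the wing screw at -130 mm (bridge 44 mm along x, 74 mm wide, top 34 mm above the desk).
- screw_axis (a point): Fixed point of the rack on the upright axis of the wing screw, at the top of the steel boss (24 mm diameter) under it, 40 mm above the desk. Axes as the rack's.
- wings (a point): Centre of the black wing screw's head, on its axis and half-way up its two wings; turns and sinks with it. Its x axis runs along the wings, z up. The two opposite upright wings reach 34 mm from the axis, are 8 mm thick, and with a 6 mm bead on top stand from 7.5 mm below to 10 mm above this point; the hub between them has 7.5 mm radius. This point lies 56 mm above the desk when loosest, 2 mm lower per turn.
- wing_screw (a joint): Turn of the wing screw in rad, growing clockwise seen from above; 0 loosest, 7.0 fully tight against a hard stop. Starts between 0 and 1.8. It turns with friction (about 0.04 N m) and stays where it is left.
- wing_push: The two wing faces that a clockwise turn pushes on (for each wing, the face on its anticlockwise side). Origin on the screw axis at the foot of the head.
- wing_back: The two opposite wing faces. Pushing faces and back faces pressed at the same time is a pinch. Origin on the screw axis at the foot of the head.
- fence (a joint): Travel of the sliding fence in m, growing along the rack's x towards the end stop; starts at 0 to 0.018; its travel ends at a stop at 0.040, where both cups are just snug. It slides with about 3 N of friction and stays where it is left. The tightened screw does not alter it.
- fence_back (a point): Centre of the fence's back face (the face towards the wing screw), 44 mm above the desk; axes as the rack's. The fence is a grey upright plate 12 mm thick along x, 58 mm wide, top 64 mm above the desk. A flat slotted strap (30 mm wide, up to 14 mm above the desk) runs from its foot back under the clamp bridge; otherwise the space between fence and screw is free.
- cup_a: Loose lidded clear sample cup in the rack, nearest the end stop: diameter 58, height 65 mm, standing on the base plate (6 mm up). Origin under its centre.
- cup_b: The second such cup in the rack, between cup_a and the fence. Origin under its centre.
- stapler: Loose grey and black desk stapler, 37x133x54; bystander. Origin under its centre.
- stamp: Loose red hand stamp, 41x60x92; bystander. Origin under its centre.
- cards: Loose blue and white card box standing on edge, 22x90x60; bystander. Origin under its centre.
- spare_cup: Loose spare cup standing on the desk outside the rack, diameter 58, height 65; bystander. Origin under its centre.
Mind the look-alikes: they are no part of the job. What is shaped like the cup_a but blue or yellow is not meant.

How it is judged:
By the outcome, as a careful person would: the job done as asked, in the order asked, and still so for the second after the job is handed in, with the robot touching nothing.
It also fails if it takes over 58 s, if anything falls off the work surface, if the arm or the gripper's body presses on something with over 40 N, if the wrist force passes 120 N, or if a joint passes its speed limit or range.

### The arm

A 6-joint arm with a two-finger parallel gripper is mounted at the origin on a cart in front of the work surface, level with it; the furniture and walls round the work are solid. World frame = base frame: x ahead of the robot, y to its left, z up, the work surface at z = 0. Lengths are in m, angles in rad, forces in N, time in s.
With the tool pointing down it reaches from about 0.3 to 0.775 m from the base axis. Payload 14.6 kg.
Tool frame: the origin (TCP) lies on the front face of the gripper's body, between the roots of the fingers; the fingertips stand 97 mm ahead of it and the grasp point (between the pads) lies 78 mm ahead of it; z points along the fingers, x is the direction in which the jaws open and shut, and the axes are right-handed (so a half turn about z gives the same grasp; the last joint's range is limited). The gripper opens to 94 mm and grips with 3 to 60 N. Pads are 16 mm wide; open, the fingers measure 119 mm over their backs; the gripper's body (75 mm by 177 mm) begins 78 mm behind the grasp point.
Start: joints at [1.144, 0.3, 1.521, -0, 1.321, -0.067], TCP at [0.194, 0.515, 0.303] pointing down, gripper open.
Joint ranges: [-3.03, 3.03], [-0.79, 2.21], [0.23, 2.52], [-1.04, 4.18], [0, 3.07], [-2.55, 2.55]. Speed limits (rad/s): [2.22, 2.22, 2.57, 3.14, 3.14, 3.14].

### API

Orientations are given as [roll, pitch, yaw] about the fixed x, y, z axes, in that order (R = Rz(yaw) Ry(pitch) Rx(roll)).
In Python, from station import sensors, camera, ctrl gives the robot as it stands.
- The arm moves only by the tool move_arm, never from a script. Its argument "rows" is text: rows parted by semicolons, each of 6 numbers parted by spaces: the shift along the tool's x, y, z in mm, then the turn, a rotation vector about the tool's x, y, z in rad. In form: x y z wx wy wz; .... A call has 1 to 20 rows; each row shifts and turns the pose as measured when the row begins, along the tool's axes as they then stand; what a row does not reach is not made up. A row lasts 1/8 s, in which the tool goes at most 62.5 mm and 10.7 degrees, less where a joint would pass 70% of its speed; a pose out of reach is approached as far as the arm can. A call with a gripper value outside its range is refused whole. "grip" is the opening, from -1 (shut) to 1 (fully open), set as the call begins (left out, the last holds). The fingers move at their own pace and stop on an object; "newtons" is the grip in N (left out, the last holds). Time passes only in rows, so rows that do not move let the fingers close. It gives the time, the measured TCP pose, the force and the opening at its end, in the units of the state.
- sensors.get_obs(): the state, without advancing time (a new reading comes with each control period).
- camera(name): name is "scene" or "top"; returns a dict with "color" (480x640x3 uint8, blue, green, red), "z_map" (480x640 float32, m along the optical axis (not along the pixel's ray), 0 where there is no reading), "mtx" (3x3 intrinsics, pixels), "distortion" ([k1, k2, p1, p2, k3] as OpenCV has them; the pictures are not rectified), "position" and "attitude" of the camera in the world. Camera axes: x right, y down, z forward; pixel columns grow to the right and rows downward; lengths in m; the calibration is good to about 2 mm. A picture is of the moment at which its call begins.
- ctrl.hand_in(): hands the job in, once; it reports no verdict.
The state is a dict: "time_s": time; "qpos": joint angles; "joint_vel": joint speeds; "tau": joint torques, N m; "ee_pos": TCP position; "eef_rot": TCP orientation; "force": force on the tool from outside, world axes, zero at the start; "moment": the same for the moment, N m; "grip_width": finger opening in m.
Only numpy, scipy, OpenCV 4.12 (cv2) and the standard library are available. Lean on these libraries where they do the work, as an engineer would, in place of code of your own. Each camera call takes 0.05 s, during which the arm holds its last target.

## Working session

There is one attempt and no reset: what is moved stays moved. The work goes in short steps, Python scripts to look and compute and a tool call to move; the robot and the scene stay as the last step left them, time stands still between calls to the robot, and variables do not carry over. Pictures are saved under pics/ and viewed, and the job is handed in when it is done.

Besides the shell and the picture viewer there is one more tool, called after ">>>" in YAML: its name, and indented under it one key for each argument. move_arm: Moves the arm, as the interface text tells. Its arguments: {"type":"object","properties":{"rows":{"type":"string"},"grip":{"type":"number"},"newtons":{"type":"number"}},"required":["rows"]}

```bash
mkdir -p pics
cat > h.py <<'E'
import numpy as np, cv2, pickle
from scipy.spatial.transform import Rotation as R
from station import sensors, camera, ctrl
def rot(a):
    a=np.asarray(a,float)
    if a.shape==(3,3): return a
    if a.size==4: return R.from_quat(a).as_matrix()
    return R.from_euler('xyz',a).as_matrix()
def cloud(c):
    z=c['z_map']; h,w=z.shape
    u,v=np.meshgrid(np.arange(w),np.arange(h))
    p=cv2.undistortPoints(np.stack([u,v],-1).reshape(-1,1,2).astype(np.float64),c['mtx'],np.array(c['distortion'],float)).reshape(h,w,2)
    P=np.concatenate([p,np.ones((h,w,1))],-1)*z[...,None]
    return P@rot(c['attitude']).T+np.array(c['position']), z>0
def proj(c,X):
    Rm=rot(c['attitude']); t=-Rm.T@np.array(c['position'])
    return cv2.projectPoints(np.asarray(X,float).reshape(-1,1,3),cv2.Rodrigues(Rm.T)[0],t,c['mtx'],np.array(c['distortion'],float))[0].reshape(-1,2)
E
python3 - <<'E'
from h import *
for n in ['scene','top']:
    c=camera(n); cv2.imwrite(f'pics/{n}0.png',c['color']); print(n,c['position'],c['attitude'],c['mtx'],c['distortion'])
    pickle.dump(c,open(f'{n}0.pkl','wb'))
print(sensors.get_obs())
E
```

```text
scene [0.05086146 1.19107518 0.70255753] [-2.07499966  0.01379626 -2.68732327] [[515.91390881   0.         321.45780302]
 [  0.         515.91390881 243.14398715]
 [  0.           0.           1.        ]] [0.0159312 0.        0.        0.        0.       ]
top [0.35133322 0.16010165 1.30124839] [-2.96841613  0.00699443 -1.59317433] [[559.12423474   0.         317.97497706]
 [  0.         559.12423474 237.78091811]
 [  0.           0.           1.        ]] [-0.13973604  0.          0.          0.          0.        ]
{'time_s': 0.1, 'qpos': array([ 1.14438390e+00,  3.00412986e-01,  1.52155629e+00,  4.92668011e-05,
        1.32068522e+00, -6.65968075e-02]), 'joint_vel': array([ 0.00105231, -0.00283997, -0.00060852, -0.00018276, -0.00088992,
        0.0009417 ]), 'tau': array([ 1.26858620e-03, -5.32639253e+01, -3.53279471e+01,  7.09134433e-02,
        2.34668230e-02, -2.74412173e-05]), 'ee_pos': array([0.19358945, 0.51464982, 0.30212864]), 'eef_rot': array([-3.14147438e+00,  1.05631222e-03,  1.21096855e+00]), 'force': array([-0.69072952,  0.08110535, -0.54535111]), 'moment': array([ 0.07037763,  0.01092208, -0.02428933]), 'grip_width': 0.09422688541017885}
```

View pics/scene0.png

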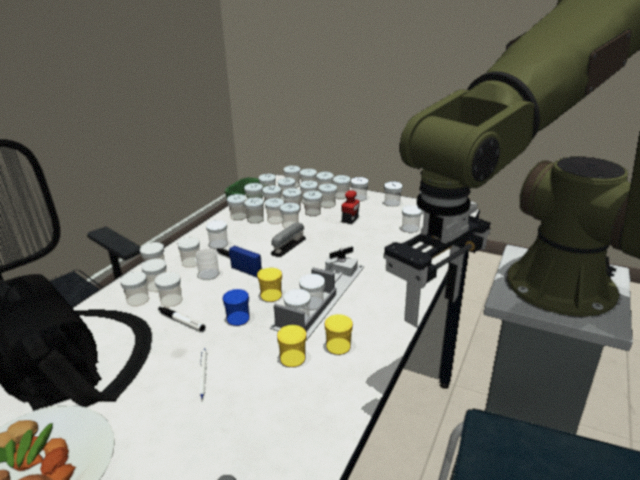

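View pics/top0.png

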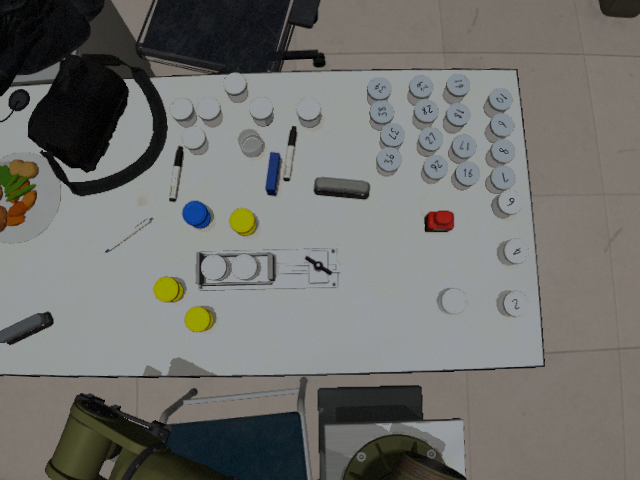

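The scene view shows the rack running from about (275,320) to (360,265). The top view shows its end stop at (198,270), cups at (214,267) and (244,267), fence at (272,268) and wing screw at (319,265). Next I'll enlarge the rack and measure it.

Run:
```python
from h import *
c=pickle.load(open('top0.pkl','rb'))
im=c['color'][235:305,185:350]
cv2.imwrite('pics/crop0.png',cv2.resize(im,None,fx=4.8,fy=4.8,interpolation=cv2.INTER_CUBIC))
P,ok=cloud(c)
for (u,v) in [(319,265),(198,270),(214,267),(244,267),(272,268),(300,285),(308,258),(325,275),(334,255)]:
    print(u,v,np.round(P[v,u],4))
# height mask
Z=P[...,2]
m=np.zeros_like(Z);m=np.clip(Z[235:305,185:350]/0.08,0,1)*255
cv2.imwrite('pics/hcrop0.png',cv2.resize(m.astype(np.uint8),None,fx=4.8,fy=4.8,interpolation=cv2.INTER_NEAREST))
```

```text
319 265 [0.5056 0.163  0.0698]
198 270 [0.5005 0.4338 0.0673]
214 267 [0.5065 0.3976 0.068 ]
244 267 [0.5055 0.3306 0.064 ]
272 268 [0.5015 0.2676 0.0679]
300 285 [0.4676 0.2082 0.0091]
308 258 [0.5225 0.1872 0.0646]
325 275 [0.4864 0.15   0.0381]
334 255 [0.5361 0.1276 0.0073]
```

View pics/crop0.png

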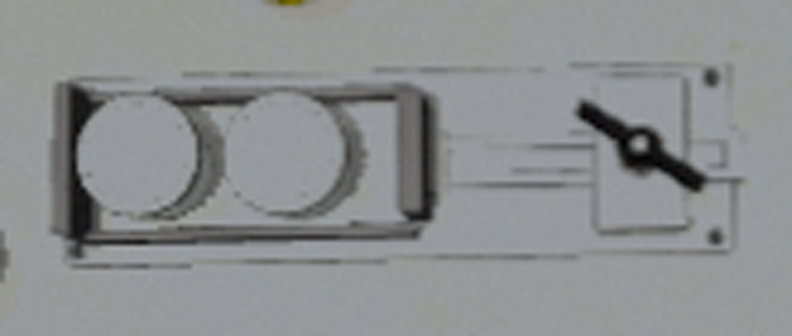

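View pics/hcrop0.png

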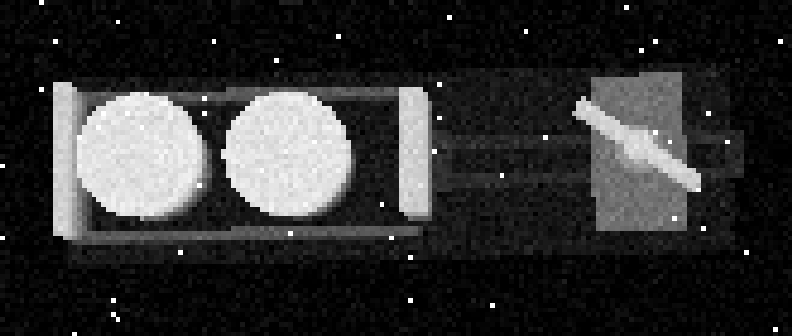

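The crop shows the rack clearly: end stop at left, two cups, fence, and a black wing screw on the bridge, with the wings running diagonally from upper left to lower right. The rack's x axis is close to world +y. I'll fit it now.

```bash
cat > meas.py <<'E'
from h import *
from scipy.ndimage import label
def seg(c):
    P,ok=cloud(c); 
    r=ok&(abs(P[...,0]-0.505)<0.06)&(P[...,1]>0.1)&(P[...,1]<0.46)
    out={}
    hi=r&(P[...,2]>0.050)
    l,n=label(hi)
    for i in range(1,n+1):
        q=P[l==i]
        if len(q)<30: continue
        v=np.median(q[:,2]); q2=q[abs(q[:,2]-v)<0.006]
        m,(s),a=cv2.minAreaRect((q2[:,:2]*1000).astype(np.float32))
        mean=q2.mean(0)
        d=np.linalg.eigh(np.cov(q2[:,:2].T))[1][:,1]
        print('blob',len(q2),'mean',mean.round(4),'rect c',np.round(m,1),np.round(s,1),round(a,1),'major ang deg',round(np.degrees(np.arctan2(d[1],d[0]))%180,1))
    lo=r&(P[...,2]>0.026)&(P[...,2]<0.044)&(P[...,1]<0.23)
    q=P[lo]; rr=cv2.minAreaRect((q[:,:2]*1000).astype(np.float32));print('bridge',rr,q.mean(0))
    return P
if __name__=='__main__':
    for n in ['top','scene']:
        c=pickle.load(open(n+'0.pkl','rb')); print(n); P=seg(c)
        b=(P[...,2]>0.003)&(P[...,2]<0.011)&(abs(P[...,0]-0.505)<0.07)&(P[...,1]>0.1)&(P[...,1]<0.47)
        pts=P[b][:,:2]*1000
        x=np.median(P[b],0); print('plate',len(pts),np.percentile(pts,[1,99],axis=0).round(1).tolist())
        t=(abs(P[...,2])<0.02)&(P[...,1]>0.0)&(P[...,1]<0.1)&(abs(P[...,0]-.5)<0.05); print('desk z',np.median(P[t][:,2]))
E
python3 meas.py
```

```text
top
blob 581 mean [0.5065 0.4031 0.0704] rect c [507.1 404.6] [70.2 69.2] 0.6 major ang deg 87.4
blob 150 mean [0.5074 0.2712 0.0646] rect c [507.6 271.4] [11.7 56.5] 89.8 major ang deg 179.9
blob 516 mean [0.5059 0.3296 0.071 ] rect c [506.6 329.5] [56.3 56.6] 45.6 major ang deg 69.3
blob 119 mean [0.5073 0.1666 0.0655] rect c [507.4 166.8] [66.2 12.8] 59.0 major ang deg 55.5
bridge ((508.0126953125, 166.57286071777344), (43.564632415771484, 74.54212188720703), 88.97882080078125) [0.5062902  0.166623   0.03541382]
plate 3228 [[437.2, 105.8], [572.6, 462.4]]
desk z 0.0008882201196891426
scene
blob 123 mean [0.5053 0.168  0.0597] rect c [504.6 166.8] [71.8 15. ] 52.6 major ang deg 55.4
blob 950 mean [0.504  0.3705 0.0672] rect c [507.9 354.9] [ 70.4 176. ] 1.8 major ang deg 90.7
bridge ((506.1905212402344, 165.9884033203125), (74.40394592285156, 49.41773986816406), 2.260535717010498) [0.50009583 0.17384634 0.03257531]
plate 822 [[460.1, 128.2], [550.0, 444.8]]
desk z -0.0007030686364928318
```

>>> move_arm:
  rows: "0 0 0 0 0 -0.18; 0 0 0 0 0 -0.18; 0 0 0 0 0 0"
  grip: -1
  newtons: 40

```text
time_s: 0.48
ee_pos: [0.1935, 0.5144, 0.3012]
eef_rot: [-3.14, 0.003, 1.579]
force: [-0.2, -0.1, -0.5]
grip_width: 0.0671
```

>>> move_arm:
  rows: "-35 39 0 0 0 0; -35 39 0 0 0 0; -35 39 0 0 0 0; -35 39 0 0 0 0; -35 39 0 0 0 0; -35 39 0 0 0 0; -35 39 0 0 0 0; -35 39 0 0 0 0; 0 0 0 0 0 0"

```text
time_s: 1.6
ee_pos: [0.5117, 0.2224, 0.3]
eef_rot: [-3.139, 0.004, 1.536]
force: [-0.3, 0.7, -0.4]
grip_width: 0.0007
```

>>> move_arm:
  rows: "12 -4 40 0 0 -0.035; 0 0 40 0 0 0; 0 0 40 0 0 0; 0 0 0 0 0 0"

```text
time_s: 2.1
ee_pos: [0.506, 0.2364, 0.1774]
eef_rot: [-3.139, 0.003, 1.558]
force: [0.3, -1.3, 0.9]
grip_width: 0.0006
```

Run:
```python
from h import *
o=sensors.get_obs(); print(o['ee_pos'],o['eef_rot'],o['force'])
for n in ['scene','top']:
    c=camera(n); pickle.dump(c,open(f'{n}1.pkl','wb'))
    X=np.array([o['ee_pos']-[0,0,0.097],[0.507,0.1667,0.056],[0.5075,.2652,.044]]); uv=proj(c,X); print(n,uv.round(1))
    u,v=uv[0].astype(int); im=c['color'].copy()
    for a in uv: cv2.drawMarker(im,tuple(int(t) for t in a),(0,0,255),0,5,1)
    u=min(max(u,90),550)
    cv2.imwrite(f'pics/{n}1.png',cv2.resize(im[max(v-80,0):v+60,u-90:u+90],None,fx=4,fy=4,interpolation=cv2.INTER_CUBIC))
```

```text
[0.50601415 0.23644183 0.17739139] [-3.13916043e+00  3.12177093e-03  1.55817245e+00] [ 0.31331861 -1.30041601  0.88224733]
scene [[329.2 257.3]
 [340.8 252.8]
 [323.6 276. ]]
top [[285.6 265. ]
 [317.4 265.2]
 [274.  266.6]]
```

View pics/scene1.png

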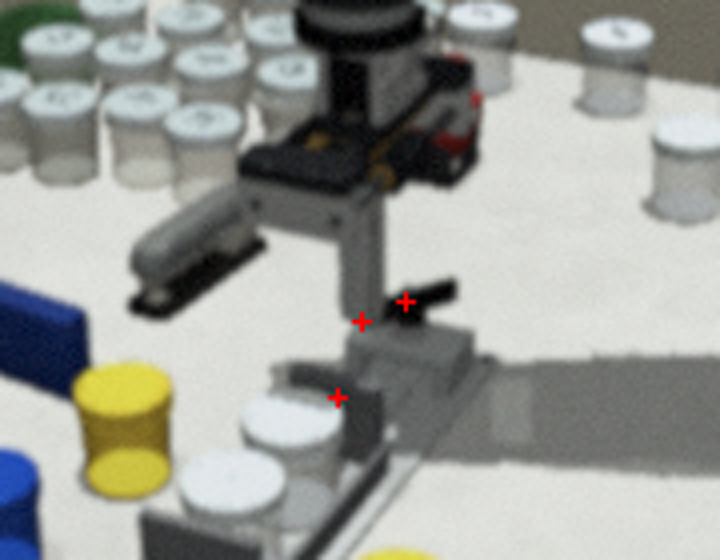

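View pics/top1.png

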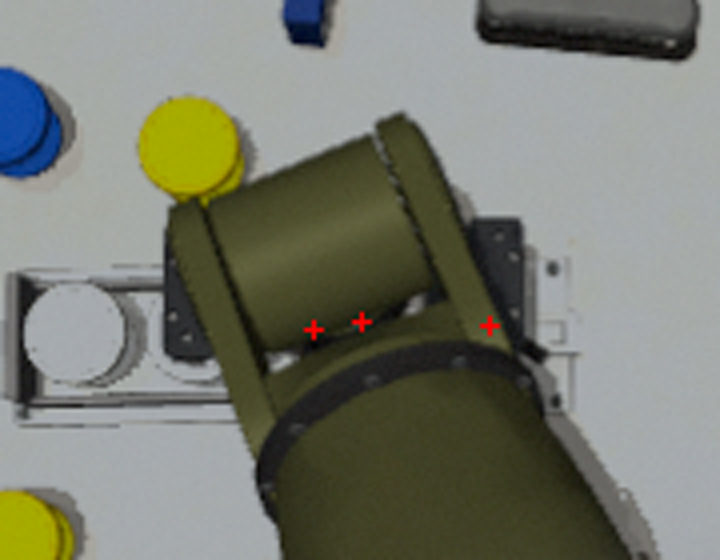

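The scene view shows the closed fingers, tip at about (329,257), above the free gap between the wing screw and the fence. From here I'll descend and push along the rack.

>>> move_arm:
  rows: "0 0 25 0 0 0; 0 0 20 0 0 -0.01; 0 0 0 0 0 0; 8 0 0 0 0 0; 8 0 0 0 0 0; 5 0 0 0 0 0; 5 0 0 0 0 0; 0 0 0 0 0 0"

```text
time_s: 3.2
ee_pos: [0.5107, 0.2668, 0.1459]
eef_rot: [3.125, -0.004, 1.566]
force: [-0.8, 0.4, -0.5]
grip_width: 0.0008
```

>>> move_arm:
  rows: "5 0 0 0 0 0; 5 0 0 0 0 0; 5 0 0 0 0 0; 0 0 0 0 0 0"

```text
time_s: 3.7
ee_pos: [0.5107, 0.2826, 0.1459]
eef_rot: [3.126, -0.004, 1.566]
force: [-0.1, -0.5, -0.5]
grip_width: 0.0006
```

Run:
```python
from h import *
o=sensors.get_obs(); print(o['ee_pos'],o['force'],o['time_s'])
c=camera('scene'); pickle.dump(c,open('scene2.pkl','wb'))
cv2.imwrite('pics/scene2.png',cv2.resize(c['color'][200:350,240:420],None,fx=4,fy=4,interpolation=cv2.INTER_CUBIC))
```

```text
[0.51071527 0.2826417  0.14593524] [-0.06317471 -0.45508447 -0.49534562] 3.7
```

View pics/scene2.png

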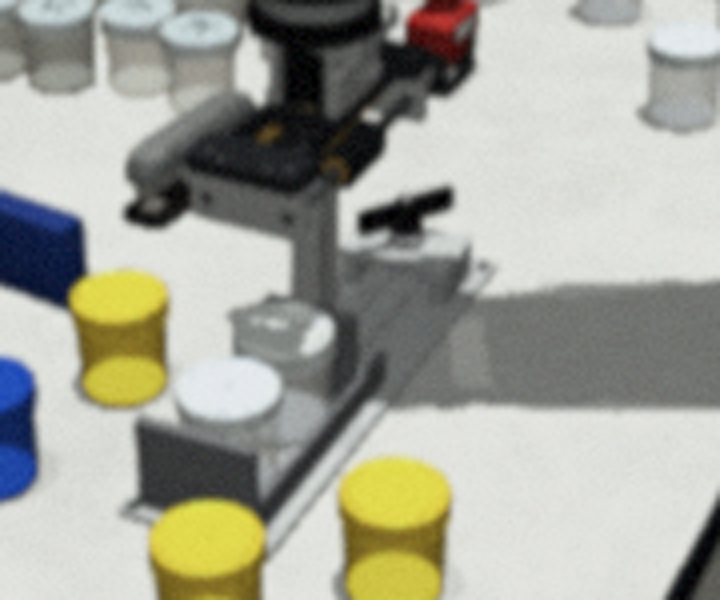

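The fence has moved against the second cup at crop (285,340), and there's still a small gap between the cups. I'll keep pushing.

>>> move_arm:
  rows: "4 0 0 0 0 0; 4 0 0 0 0 0; 3 0 0 0 0 0"

```text
time_s: 4.12
ee_pos: [0.511, 0.2904, 0.146]
eef_rot: [3.128, 0.005, 1.566]
force: [-2.6, -37.5, 14.2]
grip_width: 0.0005
```

>>> move_arm:
  rows: "-6 0 0 0 0 0; -15 -3 0 0 0 0; 0 0 -40 -0.012 0 0; 0 0 -30 0 0 0; 0 0 0 0 0 0"

```text
time_s: 4.75
ee_pos: [0.506, 0.268, 0.2178]
eef_rot: [3.115, 0.003, 1.565]
force: [-0.1, 0.8, 0.3]
grip_width: 0.0003
```

Run:
```python
from h import *
o=sensors.get_obs(); print(o['ee_pos'],o['eef_rot'],o['force'],o['time_s'])
c=camera('scene'); pickle.dump(c,open('scene3.pkl','wb'))
cv2.imwrite('pics/scene3.png',cv2.resize(c['color'][200:350,240:420],None,fx=4,fy=4,interpolation=cv2.INTER_CUBIC))
c0=pickle.load(open('scene0.pkl','rb'))
for cc in (c0,c):
    P,ok=cloud(cc)
    r=ok&(abs(P[...,0]-0.507)<0.02)&(P[...,2]>0.058)&(P[...,2]<0.069)&(P[...,1]>0.24)&(P[...,1]<0.44)
    h,e=np.histogram(P[r][:,1],bins=np.arange(.24,.44,.005)); print(h)
```

```text
[0.50601469 0.2679999  0.21778673] [3.11486239e+00 2.90491247e-03 1.56479195e+00] [-0.06846014  0.80957742  0.29284572] 4.75
[ 0  0  0  0  0 12 22 34  2  0  0  0  3  8  6 12 13  6 12  9 13 13 27 31
  4  0  5  9  8  7 12  7 12 14 10 18 28 35 14]
[ 0  0  0  0  0  0  0  0  0  0  0  0  6 13  7  1  7 10  8  6 10 12 10  6
 15 17  2  6 11  9 11 11 15  8 11 14 29 34 13]
```

View pics/scene3.png

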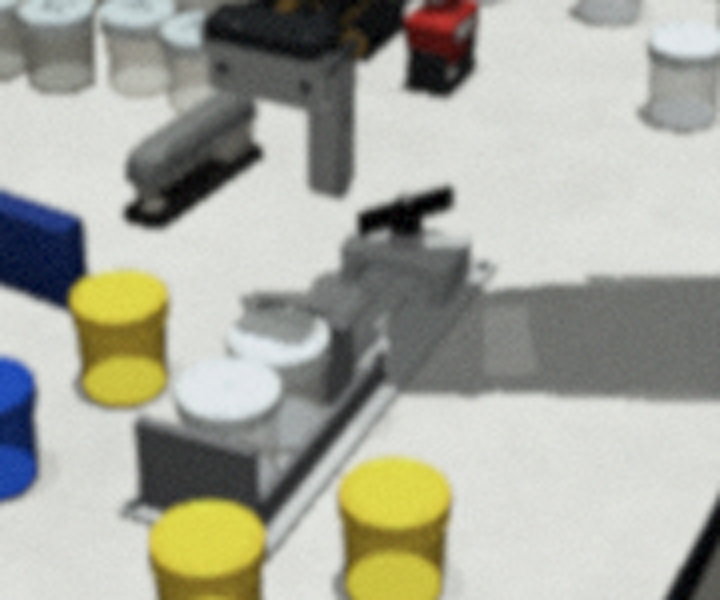

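The fence histogram moved from about 0.265 to about 0.304 in y, roughly 39 mm. The push ended with a hard 37 N stop, and the two cups now touch in the crop at (228,385) and (280,340). Next I'll place the closed fingertip on the push side of the wing nearest the fence.

>>> move_arm:
  rows: "-35 -3 0 0.026 0 0; -35 -3 0 0 0 0; 0 0 0 0 0 0"

```text
time_s: 5.18
ee_pos: [0.4977, 0.1958, 0.2125]
eef_rot: [-3.135, 0.005, 1.566]
force: [-0.2, -0.0, 1.0]
grip_width: 0.0005
```

```bash
cat > plan.py <<'E'
import sys
from h import *
AX=np.array([0.5073,0.1667])
def p(th,r=24,gap=0):
    t=np.radians(th);u=np.array([np.cos(t),np.sin(t)]);n=np.array([-u[1],u[0]])
    d=4+8*abs(n[0])+12.5*abs(n[1])+gap
    return AX*1000+r*u+d*n
if __name__=='__main__':
    o=sensors.get_obs(); e=o['ee_pos']*1000; print(e.round(1),o['eef_rot'].round(3),o['force'].round(1),o['time_s'])
    cur=e[:2]; ths=np.arange(-180,540)
    # estimated wing angle from finger pos
    ds=[np.linalg.norm(p(t)-cur) for t in range(-180,180)]; t0=range(-180,180)[int(np.argmin(ds))]
    print('theta est',t0,'dist',min(ds),'rel',(cur-AX*1000).round(1))
    if len(sys.argv)>1: t0=float(sys.argv[1])
    for k in range(1,11):
        q=p(t0-12*k); s=q-cur; cur=q; print(t0-12*k,'x %.1f y %.1f'%(s[1],s[0]), 'tgt',q.round(1))
E
python3 plan.py
```

```text
[497.7 195.8 212.5] [-3.135  0.005  1.566] [-0.2 -0.   1. ] 5.175
theta est 75 dist 2.448470328449506 rel [-9.6 29.1]
63 x -0.1 y 5.5 tgt [503.2 195.7]
51 x 1.0 y 5.1 tgt [508.4 196.7]
39 x -0.4 y 5.8 tgt [514.2 196.4]
27 x -2.1 y 6.0 tgt [520.2 194.3]
15 x -3.9 y 5.6 tgt [525.8 190.4]
3 x -5.6 y 4.6 tgt [530.4 184.8]
-9 x -4.5 y 3.4 tgt [533.8 180.3]
-21 x -4.9 y 2.6 tgt [536.3 175.4]
-33 x -6.0 y 1.3 tgt [537.7 169.4]
-45 x -6.6 y -0.3 tgt [537.3 162.8]
```

>>> move_arm:
  rows: "4 0 25 0 0 0; 0 0 25 0 0 0; 0 0 15 0 0 0; 0 0 0 0 0 0"

```text
time_s: 5.68
ee_pos: [0.4967, 0.2013, 0.1431]
eef_rot: [-3.133, 0.004, 1.566]
force: [0.1, 0.0, 0.6]
grip_width: 0.0005
```

```bash
python3 plan.py 65;  python3 - <<'E'
from h import *
c=camera('scene')
cv2.imwrite('pics/scene4.png',cv2.resize(c['color'][210:300,290:390],None,fx=6,fy=6,interpolation=cv2.INTER_CUBIC))
E
```

```text
[496.7 201.3 143.1] [-3.133  0.004  1.566] [0.1 0.  0.6] 5.675
theta est 71 dist 7.749966576039402 rel [-10.6  34.6]
53.0 x -4.7 y 10.8 tgt [507.4 196.6]
41.0 x -0.1 y 5.7 tgt [513.2 196.5]
29.0 x -1.8 y 6.0 tgt [519.2 194.8]
17.0 x -3.6 y 5.7 tgt [524.9 191.2]
5.0 x -5.3 y 4.8 tgt [529.7 185.9]
-7.0 x -4.8 y 3.5 tgt [533.2 181. ]
-19.0 x -4.7 y 2.8 tgt [536.  176.3]
-31.0 x -5.8 y 1.6 tgt [537.6 170.5]
-43.0 x -6.6 y -0.0 tgt [537.5 163.9]
-55.0 x -6.7 y -2.0 tgt [535.6 157.2]
```

View pics/scene4.png

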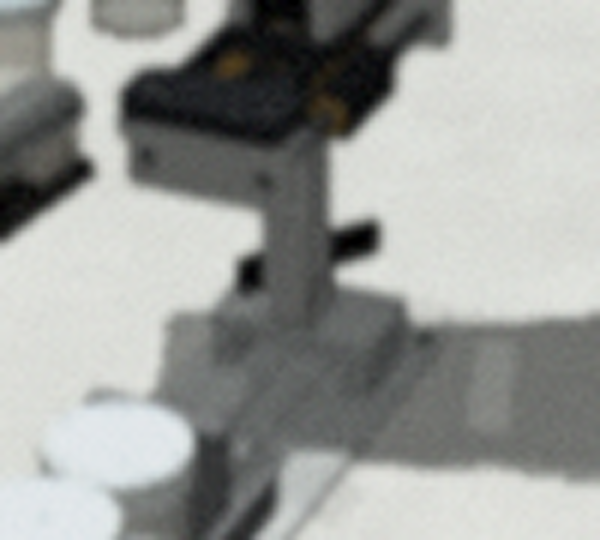

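The fingertip stands beside the wing on its pushing side, at crop (295,290). Starting the sweep.

>>> move_arm:
  rows: "-4 6 -3 0 0 0; -1 5 0 0 0 0; 0 6 0 0 0 0; -2 6 0 0 0 0; -4 6 0 0 0 0; -5 5 0 0 0 0"

```text
time_s: 6.48
ee_pos: [0.5337, 0.1848, 0.149]
eef_rot: [-3.136, 0.003, 1.566]
force: [-0.2, 1.4, -0.3]
grip_width: 0.0003
```

```bash
python3 plan.py;  python3 - <<'E'
from h import *
c=camera('scene')
cv2.imwrite('pics/scene5.png',cv2.resize(c['color'][210:300,290:390],None,fx=6,fy=6,interpolation=cv2.INTER_CUBIC))
E
```

```text
[533.7 184.8 149. ] [-3.136e+00  3.000e-03  1.566e+00] [-0.2  1.4 -0.3] 6.475
theta est -1 dist 2.8571880074191705 rel [26.4 18.1]
-13 x -6.0 y 1.0 tgt [534.7 178.8]
-25 x -5.3 y 2.2 tgt [537.  173.5]
-37 x -6.2 y 0.8 tgt [537.8 167.3]
-49 x -6.7 y -1.0 tgt [536.8 160.6]
-61 x -6.6 y -3.0 tgt [533.9 154. ]
-73 x -5.8 y -4.9 tgt [529.  148.2]
-85 x -4.3 y -6.6 tgt [522.4 143.9]
-97 x -2.7 y -4.7 tgt [517.7 141.2]
-109 x -2.3 y -3.5 tgt [514.3 138.9]
-121 x -1.7 y -4.5 tgt [509.8 137.2]
```

View pics/scene5.png

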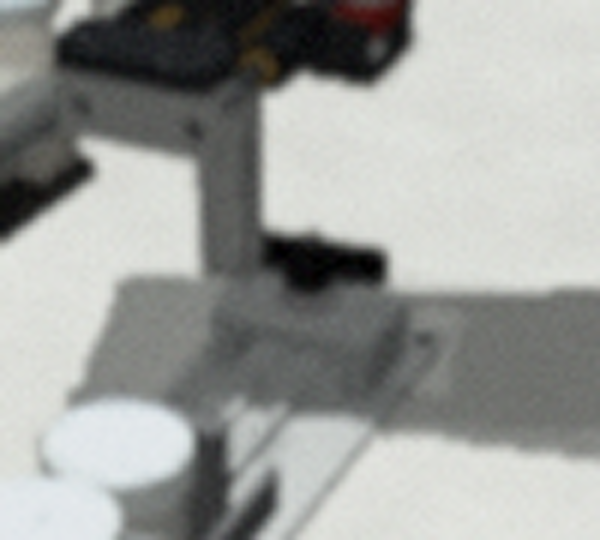

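The wing has turned to about 0°, with the finger still pushing its fence-side face. Carrying on.

>>> move_arm:
  rows: "-6 1 2 0 0 0; -5 2 0 0 0 0; -6 1 0 0 0 0; -7 -1 0 0 0 0; -7 -3 0 0 0 0; -6 -5 0 0 0 0"

```text
time_s: 7.28
ee_pos: [0.5291, 0.1447, 0.1472]
eef_rot: [-3.138, 0.002, 1.566]
force: [1.0, 0.6, -0.1]
grip_width: 0.0006
```

```bash
python3 plan.py;  python3 - <<'E'
from h import *
c=camera('scene')
cv2.imwrite('pics/scene6.png',cv2.resize(c['color'][210:300,290:390],None,fx=6,fy=6,interpolation=cv2.INTER_CUBIC))
E
```

```text
[529.1 144.7 147.2] [-3.138e+00  2.000e-03  1.566e+00] [ 1.   0.6 -0.1] 7.275
theta est -76 dist 2.7665030658911833 rel [ 21.8 -22. ]
-88 x -1.6 y -8.5 tgt [520.6 143.1]
-100 x -2.5 y -3.6 tgt [517.  140.6]
-112 x -2.2 y -3.7 tgt [513.2 138.4]
-124 x -1.5 y -4.7 tgt [508.5 136.9]
-136 x -0.3 y -5.6 tgt [502.9 136.7]
-148 x 1.3 y -6.0 tgt [496.9 138. ]
-160 x 3.1 y -5.9 tgt [491.1 141.1]
-172 x 4.9 y -5.1 tgt [486. 146.]
-184 x 5.3 y -3.8 tgt [482.2 151.4]
-196 x 4.4 y -3.0 tgt [479.2 155.8]
```

View pics/scene6.png

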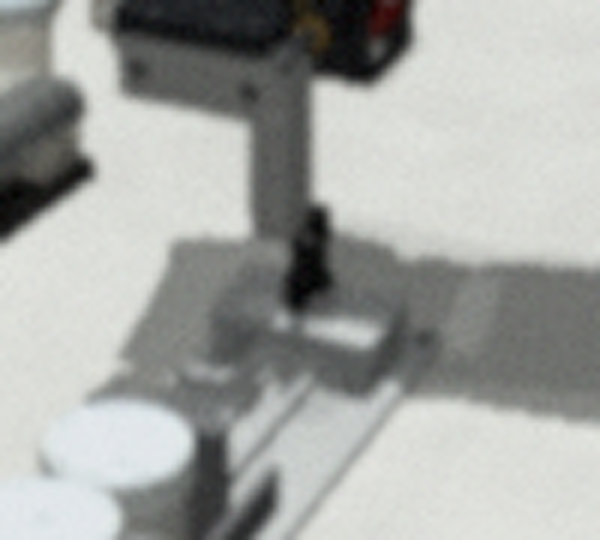

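The wing is at about −76° and the finger is still in contact behind it. Continuing.

>>> move_arm:
  rows: "-2 -8 0 0 0 0; -2 -4 0 0 0 0; -2 -4 0 0 0 0; -1 -5 0 0 0 0; 0 -6 0 0 0 0; 1 -6 0 0 0 0"

```text
time_s: 8.07
ee_pos: [0.4936, 0.1377, 0.1476]
eef_rot: [-3.139, 0.003, 1.565]
force: [1.5, -1.1, -0.2]
grip_width: 0.0009
```

```bash
python3 plan.py
```

```text
[493.6 137.7 147.6] [-3.139e+00  3.000e-03  1.565e+00] [ 1.5 -1.1 -0.2] 8.075
theta est -153 dist 1.5773182499405725 rel [-13.7 -29. ]
-165 x 5.2 y -4.8 tgt [488.8 143. ]
-177 x 5.6 y -4.6 tgt [484.2 148.6]
-189 x 4.5 y -3.4 tgt [480.8 153.1]
-201 x 4.9 y -2.6 tgt [478.3 158. ]
-213 x 6.0 y -1.3 tgt [476.9 164. ]
-225 x 6.6 y 0.3 tgt [477.3 170.6]
-237 x 6.7 y 2.3 tgt [479.5 177.3]
-249 x 6.1 y 4.3 tgt [483.8 183.4]
-261 x 4.8 y 6.0 tgt [489.9 188.2]
-273 x 3.1 y 6.1 tgt [495.9 191.3]
```

>>> move_arm:
  rows: "5 -5 0 0 0 0; 5 -5 0 0 0 0; 5 -3 0 0 0 0; 5 -3 0 0 0 0; 6 -1 0 0 0 0; 6 0 0 0 0 0"

```text
time_s: 8.82
ee_pos: [0.4746, 0.1719, 0.1472]
eef_rot: [-3.137, 0.004, 1.566]
force: [-1.2, -2.4, -0.6]
grip_width: 0.0003
```

```bash
python3 plan.py
python3 - <<'E'
from h import *
c=camera('scene')
cv2.imwrite('pics/scene7.png',cv2.resize(c['color'][210:300,290:390],None,fx=6,fy=6,interpolation=cv2.INTER_CUBIC))
E
```

```text
[474.6 171.9 147.2] [-3.137  0.004  1.566] [-1.2 -2.4 -0.6] 8.825
theta est 134 dist 2.8369528100696346 rel [-32.7   5.2]
122 x 5.9 y 5.2 tgt [479.8 177.8]
110 x 6.0 y 4.4 tgt [484.3 183.9]
98 x 4.7 y 6.2 tgt [490.4 188.6]
86 x 3.0 y 5.7 tgt [496.2 191.5]
74 x 2.4 y 3.2 tgt [499.4 193.9]
62 x 1.9 y 4.3 tgt [503.6 195.8]
50 x 0.9 y 5.2 tgt [508.8 196.8]
38 x -0.5 y 5.8 tgt [514.7 196.3]
26 x -2.2 y 6.0 tgt [520.7 194.1]
14 x -4.0 y 5.6 tgt [526.2 190. ]
```

View pics/scene7.png

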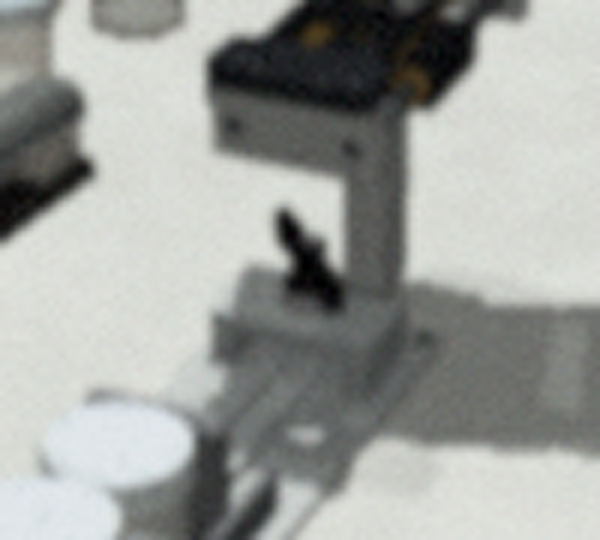

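The wing is at about 134° (turned about 280°). The hard stop could come soon, so the steps get smaller.

>>> move_arm:
  rows: "4 3 0 0 0 0; 4 2.5 0 0 0 0; 3.5 3 0 0 0 0; 3.5 3.5 0 0 0 0"

```text
time_s: 9.38
ee_pos: [0.4874, 0.1885, 0.1469]
eef_rot: [-3.136, 0.004, 1.566]
force: [-0.3, -0.5, -0.0]
grip_width: 0.0002
```

```bash
python3 plan.py
```

```text
[487.4 188.5 146.9] [-3.136  0.004  1.566] [-0.3 -0.5 -0. ] 9.375
theta est 102 dist 1.5271568636381982 rel [-19.9  21.8]
90 x 2.2 y 7.9 tgt [495.3 190.7]
78 x 2.5 y 2.9 tgt [498.2 193.2]
66 x 2.1 y 3.9 tgt [502.1 195.3]
54 x 1.3 y 4.9 tgt [507.  196.6]
42 x 0.0 y 5.7 tgt [512.7 196.6]
30 x -1.6 y 6.0 tgt [518.7 195. ]
18 x -3.4 y 5.8 tgt [524.5 191.6]
6 x -5.2 y 4.9 tgt [529.4 186.4]
-6 x -5.0 y 3.6 tgt [533.  181.4]
-18 x -4.6 y 2.8 tgt [535.8 176.7]
```

>>> move_arm:
  rows: "1.5 4 0 0 0 0; 1.5 4 0 0 0 0; 2 3 0 0 0 0; 2 4 0 0 0 0"

```text
time_s: 9.88
ee_pos: [0.5031, 0.1958, 0.1464]
eef_rot: [-3.134, 0.004, 1.566]
force: [-3.2, -0.8, 0.1]
grip_width: 0.0003
```

```bash
python3 plan.py
```

```text
[503.1 195.8 146.4] [-3.134  0.004  1.566] [-3.2 -0.8  0.1] 9.875
theta est 63 dist 0.12018005647465402 rel [-4.2 29.1]
51 x 0.9 y 5.2 tgt [508.4 196.7]
39 x -0.4 y 5.8 tgt [514.2 196.4]
27 x -2.1 y 6.0 tgt [520.2 194.3]
15 x -3.9 y 5.6 tgt [525.8 190.4]
3 x -5.6 y 4.6 tgt [530.4 184.8]
-9 x -4.5 y 3.4 tgt [533.8 180.3]
-21 x -4.9 y 2.6 tgt [536.3 175.4]
-33 x -6.0 y 1.3 tgt [537.7 169.4]
-45 x -6.6 y -0.3 tgt [537.3 162.8]
-57 x -6.7 y -2.3 tgt [535.1 156.1]
```

>>> move_arm:
  rows: "0.5 4 0 0 0 0; 0.5 4 0 0 0 0; 0 4 0 0 0 0"

```text
time_s: 10.25
ee_pos: [0.5143, 0.1972, 0.1456]
eef_rot: [-3.129, 0.004, 1.566]
force: [-23.2, 4.5, 5.5]
grip_width: 0.0005
```

```bash
python3 plan.py
```

```text
[514.3 197.2 145.6] [-3.129  0.004  1.566] [-23.2   4.5   5.5] 10.25
theta est 39 dist 0.8856122262686222 rel [ 7.  30.5]
27 x -2.9 y 5.9 tgt [520.2 194.3]
15 x -3.9 y 5.6 tgt [525.8 190.4]
3 x -5.6 y 4.6 tgt [530.4 184.8]
-9 x -4.5 y 3.4 tgt [533.8 180.3]
-21 x -4.9 y 2.6 tgt [536.3 175.4]
-33 x -6.0 y 1.3 tgt [537.7 169.4]
-45 x -6.6 y -0.3 tgt [537.3 162.8]
-57 x -6.7 y -2.3 tgt [535.1 156.1]
-69 x -6.1 y -4.3 tgt [530.8 150. ]
-81 x -4.8 y -6.0 tgt [524.7 145.2]
```

Force jumped to 23 N at about 39°, which looks like the hard stop. I'll press square to the wing to confirm it isn't a jam.

>>> move_arm:
  rows: "-2 2 0 0 0 0; -2 2 0 0 0 0"

```text
time_s: 10.5
ee_pos: [0.5153, 0.1962, 0.1454]
eef_rot: [-3.119, -0.0, 1.566]
force: [-20.3, 16.6, 11.3]
grip_width: 0.0005
```

```bash
python3 plan.py|head -3
python3 - <<'E'
from h import *
c=camera('scene')
cv2.imwrite('pics/scene8.png',cv2.resize(c['color'][210:300,290:390],None,fx=6,fy=6,interpolation=cv2.INTER_CUBIC))
E
```

```text
[515.3 196.2 145.4] [-3.119 -0.     1.566] [-20.3  16.6  11.3] 10.5
theta est 37 dist 0.1301494890479094 rel [ 8.  29.5]
25 x -2.4 y 5.9 tgt [521.1 193.8]
```

View pics/scene8.png

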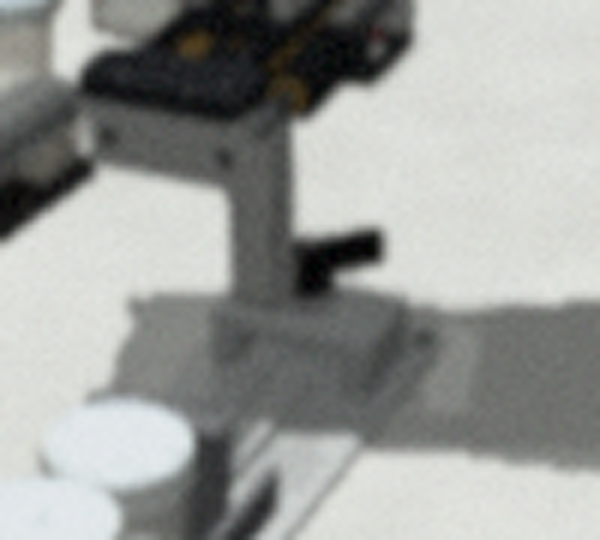

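With about 26 N square to the wing there's almost no motion, and the finger is clear of the hub and boss, so this is the hard stop. Backing off, lifting, then moving away for a top check.

>>> move_arm:
  rows: "6 -5 0 0 0 0; 8 -7 0 0 0 0; 0 0 -40 0.02 0 0; 0 0 -50 0 0 0; 0 0 -50 0 0 0; 0 -60 0 0 0 0; 40 -60 0 0 0 0; 50 -50 0 0 0 0; 50 -40 0 0 0 0; 50 -20 0 0 0 0; 50 0 0 0 0 0; 0 0 0 0 0 0"

```text
time_s: 12.05
ee_pos: [0.2885, 0.4472, 0.3023]
eef_rot: [-3.111, -0.007, 1.564]
force: [-0.3, -0.4, -0.2]
grip_width: 0.0003
```

Run:
```python
from h import *
import meas
o=sensors.get_obs(); print(o['ee_pos'],o['force'],o['time_s'])
c=camera('top'); cv2.imwrite('pics/top9.png',c['color']); pickle.dump(c,open('top9.pkl','wb'))
cv2.imwrite('pics/crop9.png',cv2.resize(c['color'][235:305,185:350],None,fx=4.8,fy=4.8,interpolation=cv2.INTER_CUBIC))
meas.seg(c)
```

```text
[0.2885375  0.44716546 0.30233411] [-0.32216016 -0.37315815 -0.17324757] 12.05
blob 1175 mean [0.5063 0.3697 0.0704] rect c [507.1 370. ] [ 69.9 138.3] 0.7 major ang deg 88.7
blob 119 mean [0.5069 0.166  0.064 ] rect c [507.7 166.7] [67.  13.1] 43.8 major ang deg 48.9
bridge ((507.9754943847656, 166.55703735351562), (43.48398971557617, 74.4996109008789), 88.91144561767578) [0.50616649 0.16650293 0.03514982]
```

View pics/top9.png

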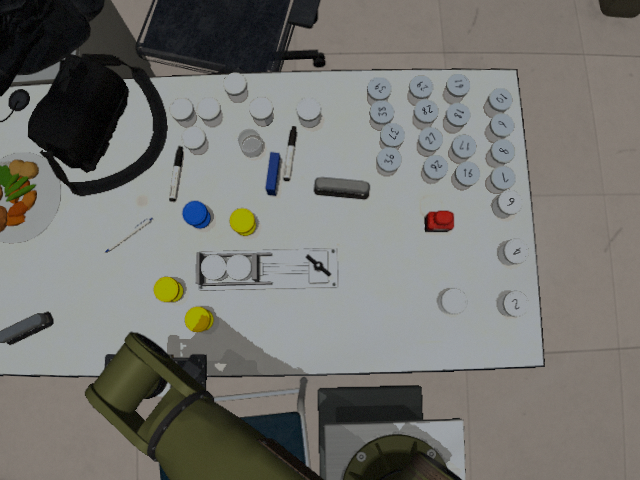

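View pics/crop9.png

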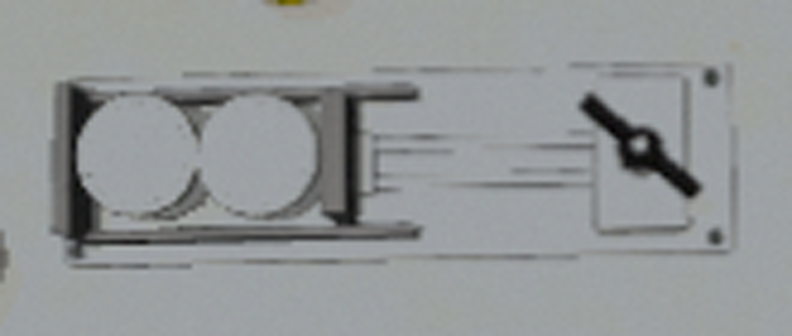

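The top view shows the two cups touching each other, the stop and the fence, with the bystanders unmoved. The wings are at 49° by image against about 38° by finger contact. There's plenty of time, so I'll confirm the hard stop with an independent push on the opposite wing.

>>> move_arm:
  rows: "-45 32 0 0.02 0 0; -45 32 0 0 0 0; -45 32 0 0 0 0; -45 32 0 0 0 0; -45 32 0 0 0 0; -45 32 0 0 0 0; -40 30 0 0 0 0; 0 0 0 0 0 0"

```text
time_s: 13.1
ee_pos: [0.512, 0.1164, 0.2916]
eef_rot: [-3.097, -0.008, 1.557]
force: [-0.8, 0.8, -0.0]
grip_width: 0.0005
```

>>> move_arm:
  rows: "12 0 40 -0.04 0.005 -0.01; 0 0 40 0 0 0; 0 0 0 0 0 0"

```text
time_s: 13.48
ee_pos: [0.5087, 0.1285, 0.2116]
eef_rot: [-3.141, -0.014, 1.564]
force: [-0.2, 0.1, 0.3]
grip_width: 0.0006
```

>>> move_arm:
  rows: "0 2 22 0 0 0; 0 0 20 0 0 0; 0 0 20 0 0 0; 0 0 0 0 0 0"

```text
time_s: 13.98
ee_pos: [0.512, 0.1301, 0.1563]
eef_rot: [3.134, -0.015, 1.565]
force: [0.1, 0.3, 0.4]
grip_width: 0.0007
```

>>> move_arm:
  rows: "1.5 -2 0 0 0 0; 1.5 -2 0 0 0 0; 0 0 0 0 0 0"

```text
time_s: 14.35
ee_pos: [0.5087, 0.1337, 0.1603]
eef_rot: [3.129, -0.016, 1.565]
force: [0.4, -0.1, -0.3]
grip_width: 0.0004
```

>>> move_arm:
  rows: "1.5 -2 0 0 0 0; 1.5 -2 0 0 0 0"

```text
time_s: 14.6
ee_pos: [0.5046, 0.1369, 0.1607]
eef_rot: [3.128, -0.016, 1.565]
force: [0.2, -0.2, 0.3]
grip_width: 0.0003
```

The tip is too high here (0.063 m). I'll back off and lower before pressing.

>>> move_arm:
  rows: "-5 6 0 0 0 0; 0 0 7 0.012 0.015 0; 0 0 7 0 0 0; 0 0 0 0 0 0"

```text
time_s: 15.1
ee_pos: [0.511, 0.1317, 0.1452]
eef_rot: [-3.141, -0.032, 1.565]
force: [0.3, -0.5, -0.9]
grip_width: 0.0006
```

>>> move_arm:
  rows: "2 -3 -1 0 -0.03 0; 1.5 -2 0 0 0 0; 0 0 0 0 0 0"

```text
time_s: 15.48
ee_pos: [0.5058, 0.1355, 0.1466]
eef_rot: [3.141, 0.001, 1.565]
force: [1.3, -2.6, -0.6]
grip_width: 0.0008
```

>>> move_arm:
  rows: "1.5 -2 0 0 0 0; 1.5 -2 0 0 0 0"

```text
time_s: 15.72
ee_pos: [0.5037, 0.137, 0.1472]
eef_rot: [3.134, 0.003, 1.565]
force: [15.5, -14.5, -9.2]
grip_width: 0.0006
```

>>> move_arm:
  rows: "1.5 -2 0 0 0 0; 1.5 -2 0 0 0 0"

```text
time_s: 15.98
ee_pos: [0.5027, 0.1374, 0.1476]
eef_rot: [3.125, 0.007, 1.565]
force: [16.5, -13.0, -11.0]
grip_width: 0.0007
```

The opposite wing is solid as well, at about 21 N with no turning. Backing off, retreating and doing a final check.

>>> move_arm:
  rows: "-5 6 0 0 0 0; -6 8 0 0 0 0; 0 0 -40 0 0 0; 0 0 -50 0 0 0; 0 0 -50 0 0 0; 0 -60 0 0 0 0; 40 -60 0 0 0 0; 50 -50 0 0 0 0; 50 -40 0 0 0 0; 50 -20 0 0 0 0; 50 0 0 0 0 0; 50 0 0 0 0 0; 0 0 0 0 0 0"

```text
time_s: 17.6
ee_pos: [0.2962, 0.413, 0.2904]
eef_rot: [3.124, 0.001, 1.563]
force: [-0.3, -0.7, -0.1]
grip_width: 0.0003
```

Run:
```python
from h import *
import meas
o=sensors.get_obs(); print(o['ee_pos'],o['force'],o['time_s'])
c=camera('top'); cv2.imwrite('pics/top10.png',c['color'])
cv2.imwrite('pics/crop10.png',cv2.resize(c['color'][235:305,185:350],None,fx=4.8,fy=4.8,interpolation=cv2.INTER_CUBIC))
meas.seg(c)
c0=pickle.load(open('top0.pkl','rb'))
d=cv2.absdiff(c['color'],c0['color']).max(2)[75:330,0:540]; ys,xs=np.where(d>60); print(len(xs)); 
n,l,s,_=cv2.connectedComponentsWithStats((d>60).astype(np.uint8)); print([tuple(r+np.array([0,75,0,0,0])) for r in s[1:] if r[4]>15])
```

```text
[0.29618101 0.41300925 0.29035461] [-0.31572436 -0.74679762 -0.10707629] 17.6
blob 1199 mean [0.5064 0.3696 0.0704] rect c [506.8 370.1] [ 70.3 138. ] 0.6 major ang deg 88.7
blob 115 mean [0.5076 0.1669 0.0634] rect c [507.4 167.1] [67.6 14.1] 54.1 major ang deg 48.9
bridge ((508.14453125, 166.57225036621094), (43.549869537353516, 75.09909057617188), 89.02169036865234) [0.50619411 0.16649331 0.0353595 ]
319
[(np.int64(268), np.int64(254), np.int64(8), np.int64(27), np.int64(120)), (np.int64(257), np.int64(256), np.int64(3), np.int64(9), np.int64(21)), (np.int64(226), np.int64(261), np.int64(5), np.int64(13), np.int64(46)), (np.int64(324), np.int64(267), np.int64(12), np.int64(7), np.int64(18)), (np.int64(253), np.int64(270), np.int64(8), np.int64(12), np.int64(35))]
```

View pics/crop10.png

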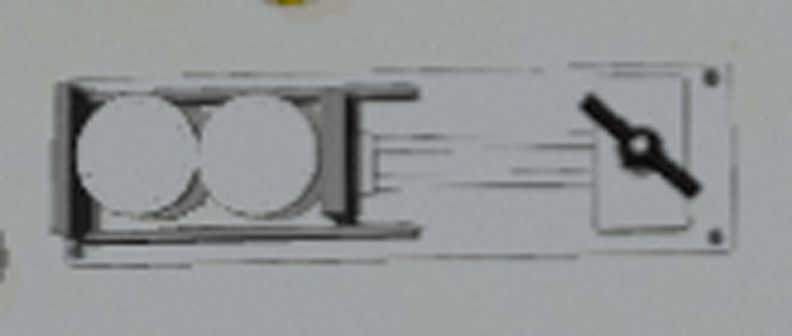

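The wing angle didn't change after the second push (48.9° both times). The cups are snug, and only the rack's own parts differ from the first picture. Handing in.

```bash
python3 -c "
from station import ctrl; print(ctrl.hand_in())"
```

```text
the job is handed in; nothing more can be done
None
```

The fence is pushed home and the wing screw is tight against its stop. I handed the job in at about 17.7 s; no verdict was reported.

- **Fence:** I pushed it about 39 mm with the closed fingertips until it hit its stop at 37 N. The top view shows both cups touching each other, the end stop and the fence.
- **Wing screw:** I turned it clockwise about 367° in one sweep of several short strokes with the closed fingertips, without pinching the wings. It stopped hard at about 26 N. A second push on the opposite wing, about 21 N, did not move it: the wings read 48.9° before and after.
- **Bystanders:** comparing top views from before and after, only the fence, cup_b and the wings changed.

**Disagreements and slips:**
- The wing angle from finger contact (about 38°) was some 10° off the image angle. I put this down to my guess at the finger's shape and the position of the screw axis.
- The first approach for the second push came in too high and touched nothing measurable, so I lowered the tip and repeated it.

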